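# Feed the deck plate home and hang up the push stick

## Task

Pick up the wooden push stick with the steel eye and use it to push the oblong tap deck plate along the guide channel until it is fully home against the end stop. Then hang the stick by its eye on the hook of the stand, so that it hangs straight down, at rest and let go. Do not touch the deck plate with the gripper or the arm, and leave the other things on the counter where they are.

Things in the scene. Friction and masses are not known exactly. Their poses are not given: they have to be found in the camera images.
- stick_center (a point): Centre of the push stick's wooden bar (half-way up): 20 mm wide (its x), 150 mm long (its y), 16 mm high (its z). It lies flat on the counter, z up. Its +y end is plain and flat, 75 mm from this point; a steel eye is on its -y end. About 130 g, centre of mass some 20 to 30 mm towards the eye. A plain batten of the same wood without an eye, at the back, is not wanted.
- stick_eye (a point): Centre of the steel eye, 93 mm from stick_center along the stick's -y, half-way up. The eye is a ring of 8 mm round bar, 44 mm across outside, with a 28 mm hole whose axis is the stick's z.
- plate_center (a point): Centre of the oblong steel tap deck plate (half-way up): 38 mm wide (its x), 110 mm long over its round ends (its y), 12 mm high, three dark holes; loose, about 220 g. It lies flat on the guide's floor, along the channel, its leading (+y) end in the mouth and its trailing end still outside.
- channel_mouth (a point): Middle of the fixed channel's mouth, at floor height, 30 mm above the counter. +y is the feeding direction, z up. From y = 0 to the stop: 42 mm wide between aluminium walls 25 mm above the floor, open on top. Walls flare out from y = 0 back to y = -30 mm, where they are 93 mm apart outside. The same floor, 100 mm wide, reaches back without walls to y = -110 mm, where it ends.
- channel_stop (a point): Middle of the inner face of the end stop, at floor height, 134 mm from the mouth along the channel's +y; same axes. When the plate is home its leading end touches this face and its centre is 55 mm before it.
- hook_seat (a point): Low middle of the J-shaped hook, on the centre line of its 8 mm round bar, 235 mm above the counter; z is up. The hook points along +y: it slopes down from the upright, runs level for 20 mm around this point, then turns up to its tip. The fixed stand's upright, 14 mm thick and 260 mm high, has its axis 45 mm from here along -y; its foot is 80 mm square, 12 mm high.
- hook_tip (a point): Centre of the rounded upper end of the hook, 21 mm beyond hook_seat along the stand's +y and 26 mm higher (the steel ends 4 mm above this point). A stick that hangs by its eye has the eye centre about 14 mm below hook_seat and its plain end about 55 mm above the counter.
Mind the look-alikes: they are no part of the job. What is shaped like the part that bears stick_center but purple is not meant.

How it is judged:
By the outcome, as a careful person would: the job done as asked, in the order asked, and still so for the second after the job is handed in, with the robot touching nothing.
It also fails if it takes over 59 s, if anything falls off the work surface, if the arm or the gripper's body presses on something with over 40 N, if the wrist force passes 120 N, or if a joint passes its speed limit or range.

## Robot

A 7-joint arm with a two-finger parallel gripper is mounted at the origin on the work surface. World frame = base frame: x ahead of the robot, y to its left, z up, the work surface at z = 0. Lengths are in m, angles in rad, forces in N, time in s.
With the tool pointing down it reaches from about 0.425 to 0.925 m from the base axis. Payload 6.8 kg.
Tool frame: the origin (TCP) lies on the centre line of the jaws, within the pads' length; the fingertips stand bot.finger_overhang ahead of it and the grasp point (between the pads) lies 3 mm ahead of it (bot.finger_overhang is the distance from the TCP to the fingertips, in m); z points along the fingers, y is the direction in which the jaws open and shut (so a half turn about z gives the same grasp; the last joint's range is limited). The gripper opens to 85 mm and grips with 20 to 120 N. Pads are 22 mm wide; open, the fingers measure 114 mm over their backs; the gripper's body (76 mm by 85 mm) begins 54 mm behind the grasp point. The pads swing forward as they close: fully open they stand 13 mm farther back than shut.
Start: joints at [1.079, 0.477, 0.022, 1.555, -0.011, 1.109, -0.083], TCP at [0.253, -0.626, 0.253] pointing down, gripper open.
Joint ranges: [-2.96, 2.96], [-0.34, 2.1], [-1.41, 1.46], [0.24, 2.44], [-1.37, 4.51], [0.17, 1.92], [-2.96, 2.96]. Speed limits (rad/s): [2.39, 2.39, 3.14, 3.14, 3.14, 3.14, 3.14].

## Interface

Orientations are given as a unit quaternion [w, x, y, z].
In Python, from station import bot gives the robot as it stands.
- The arm moves only by the tool drive_tool, never from a script. Its argument "increments" is text: rows parted by semicolons, each of 4 numbers parted by spaces: the shift along the world's x, y, z in m, then the turn about the world's z in rad. In form: tx ty tz spin; .... A call has 1 to 12 rows; each row shifts and turns the commanded pose from where the row before left it; what a row does not reach is not made up. A row lasts 1/12 s, in which the tool goes at most 41.7 mm and 7.16 degrees, less where a joint would pass 70% of its speed; a pose out of reach is approached as far as the arm can. A call is refused whole if a number of a shift passes 0.0417 or a number of a turn 0.125, either way. A call with a gripper value outside its range is refused whole. "grip" is the opening, from 0 (shut) to 1 (fully open), set as the call begins (left out, the last holds). The fingers move at their own pace and stop on an object; "squeeze" is the grip in N (left out, the last holds). Time passes only in rows, so rows that do not move let the fingers close. It gives the time, the measured TCP pose, the force and the opening at its end, in the units of the state.
- bot.get_obs(): the state, without advancing time (a new reading comes with each control period).
- bot.read_camera(name): name is "scene" or "top"; returns the picture (384x512x3 uint8, red, green, blue); there is no depth.
- bot.calibration(name): a dict with "fx", "fy", "cx", "cy" (pixels), "camera_from_world" (4x4, takes a point from world to camera coordinates). Camera axes: x right, y down, z forward; pixel columns grow to the right and rows downward; lengths in m; the calibration is good to about 2 mm. A picture is of the moment at which its call begins. calibration takes no time and is no camera call.
- bot.hand_in(): hands the job in, once; it reports no verdict.
The state is a dict: "t": time; "q": joint angles; "joint_vel": joint speeds; "joint_torque": joint torques, N m; "eef_pos": TCP position; "tool_rot": TCP orientation; "contact_force": force on the tool from outside, world axes, zero at the start; "torque": the same for the moment, N m; "gripper_width": opening from 0.0 (shut) to 1.0 (fully open).
Only numpy, scipy, OpenCV 4.12 (cv2) and the standard library are available. Lean on these libraries where they do the work, as an engineer would, in place of code of your own. Each camera call takes 0.05 s, during which the arm holds its last target.

## Working session

There is one attempt and no reset: what is moved stays moved. The work goes in short steps, Python scripts to look and compute and a tool call to move; the robot and the scene stay as the last step left them, time stands still between calls to the robot, and variables do not carry over. Pictures are saved under pics/ and viewed, and the job is handed in when it is done.

Besides the shell and the picture viewer there is one more tool, called after ">>>" as name(argument=value, ...) on one line, values as JSON. drive_tool: Moves the arm, as the interface text tells. Its arguments: {"type":"object","properties":{"increments":{"type":"string"},"grip":{"type":"number"},"squeeze":{"type":"number"}},"required":["increments"]}

```bash
mkdir -p pics; ls; python3 - <<'E'
from station import bot
import cv2,json
print(bot.get_obs()); print(bot.finger_overhang)
for n in("scene","top"):
    im=bot.read_camera(n); cv2.imwrite(f"pics/{n}0.png",im[:,:,::-1]); 
    print(bot.calibration(n))
E
```

```text
pics
{'t': 0.0, 'q': array([ 1.07892074,  0.47781148,  0.02235568,  1.55642768, -0.01147218,
        1.10927904, -0.08310709]), 'joint_vel': array([-0.00247171,  0.0010032 , -0.00115105,  0.00013927,  0.00029325,
       -0.00168682, -0.00095777]), 'joint_torque': array([-9.73539718e-04, -5.96460772e+01,  1.60763741e+00, -2.81199574e+01,
        1.24432016e-02,  9.40080383e-03,  2.78248336e-05]), 'eef_pos': array([ 0.25251083, -0.62541454,  0.2523284 ]), 'tool_rot': array([-8.62533242e-04,  9.81644323e-01,  1.90718684e-01, -2.51986982e-04]), 'contact_force': array([-0.40036095,  0.18145186, -0.22665558]), 'torque': array([0.00804666, 0.00906051, 0.05432283]), 'gripper_width': 1.0003328444007906}
0.022
{'fx': 447.52554839844754, 'fy': 447.52554839844754, 'cx': 248.20581338816137, 'cy': 193.81830585645565, 'camera_from_world': array([[ 0.54142456,  0.84070674,  0.00846257, -0.26123184],
       [ 0.59720005, -0.37747965, -0.70771549, -0.12945605],
       [-0.59178674,  0.3882284 , -0.70644686,  1.51470581],
       [ 0.        ,  0.        ,  0.        ,  1.        ]])}
{'fx': 415.7660677181969, 'fy': 415.7660677181969, 'cx': 258.3233781871055, 'cy': 194.78654429351124, 'camera_from_world': array([[ 0.00625081, -0.99994837, -0.00801103,  0.02200472],
       [-0.99611196, -0.00552244, -0.08792311,  0.44031443],
       [ 0.08787433,  0.00852948, -0.99609505,  1.3192853 ],
       [ 0.        ,  0.        ,  0.        ,  1.        ]])}
```

View pics/scene0.png

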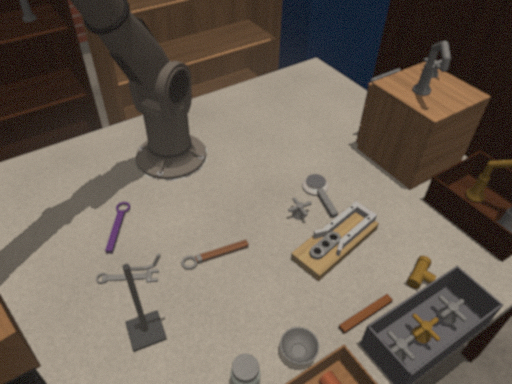

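View pics/top0.png

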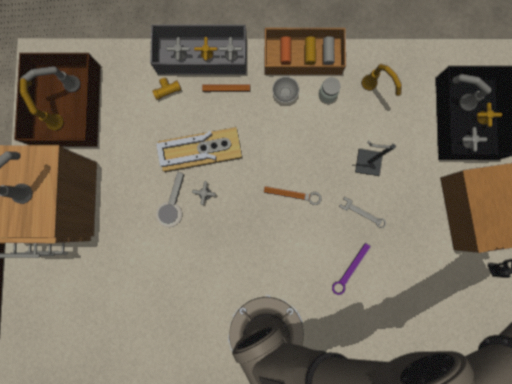

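```bash
python3 - <<'E'
import cv2
t=cv2.imread("pics/top0.png"); s=cv2.imread("pics/scene0.png")
cv2.imwrite("pics/c1.png",cv2.resize(t[110:220,150:250],None,fx=5.4,fy=5.4,interpolation=cv2.INTER_CUBIC))
cv2.imwrite("pics/c2.png",cv2.resize(t[120:220,255:405],None,fx=5.3,fy=5.3,interpolation=cv2.INTER_CUBIC))
cv2.imwrite("pics/c3.png",cv2.resize(s[235:365,85:265],None,fx=4.4,fy=4.4,interpolation=cv2.INTER_CUBIC))
cv2.imwrite("pics/c4.png",cv2.resize(s[165:285,270:400],None,fx=4.9,fy=4.9,interpolation=cv2.INTER_CUBIC))
E
```

```text
(no output)
```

View pics/c1.png

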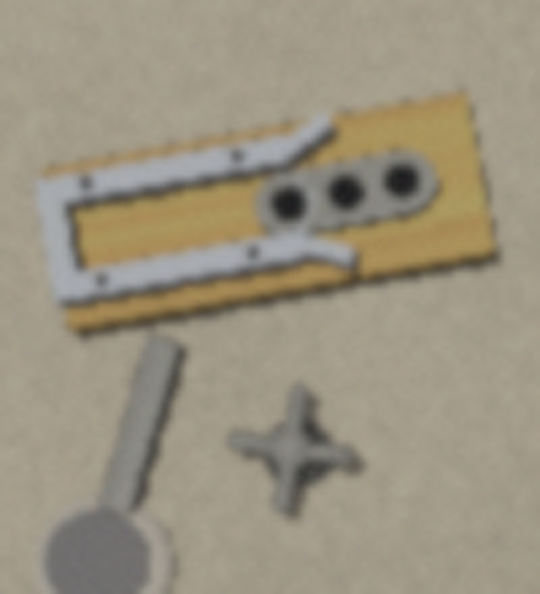

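View pics/c2.png

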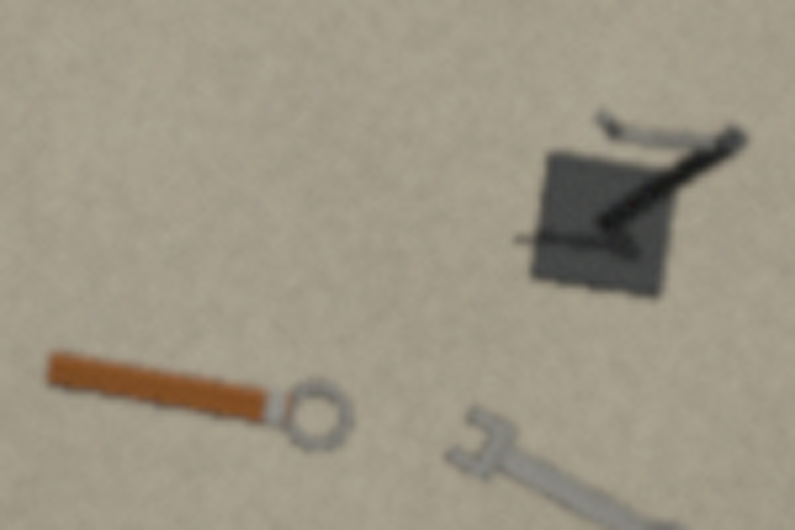

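View pics/c3.png

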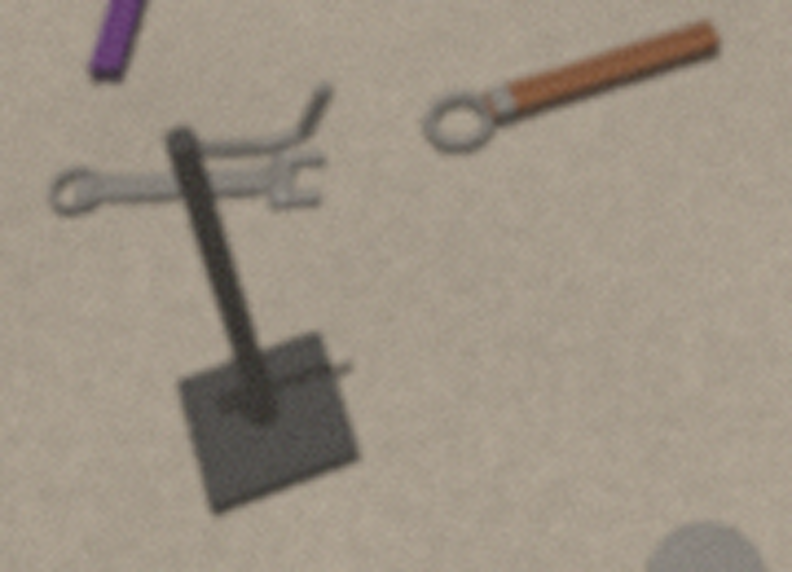

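View pics/c4.png

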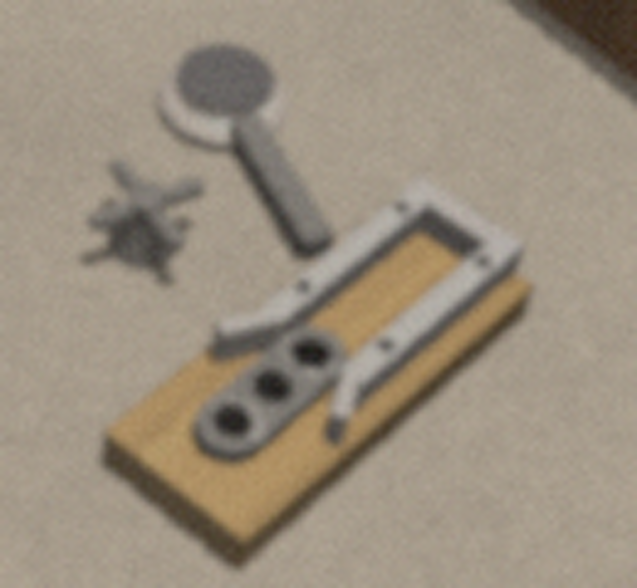

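```bash
cat > h.py <<'E'
import numpy as np,cv2
from station import bot
def ray(n,uv):
    c=bot.calibration(n);T=c["camera_from_world"];R=T[:3,:3];t=T[:3,3]
    d=np.array([(uv[0]-c["cx"])/c["fx"],(uv[1]-c["cy"])/c["fy"],1.])
    return -R.T@t,R.T@d
def onz(n,uv,z):
    o,d=ray(n,uv);return o+d*(z-o[2])/d[2]
def tri(uvs,uvt):
    o1,d1=ray("scene",uvs);o2,d2=ray("top",uvt)
    A=np.stack([d1,-d2],1);s=np.linalg.lstsq(A,o2-o1,rcond=None)[0]
    p,q=o1+s[0]*d1,o2+s[1]*d2
    return (p+q)/2,np.linalg.norm(p-q)
def proj(n,p):
    c=bot.calibration(n);T=c["camera_from_world"];q=T[:3,:3]@np.asarray(p)+T[:3,3]
    return np.array([c["fx"]*q[0]/q[2]+c["cx"],c["fy"]*q[1]/q[2]+c["cy"]])
def blobs(im,lo,hi,roi,amin=60):
    hsv=cv2.cvtColor(im,cv2.COLOR_RGB2HSV);m=cv2.inRange(hsv,np.array(lo),np.array(hi))
    k=np.zeros_like(m);x0,x1,y0,y1=roi;k[y0:y1,x0:x1]=m[y0:y1,x0:x1]
    cs,_=cv2.findContours(k,cv2.RETR_EXTERNAL,cv2.CHAIN_APPROX_NONE)
    return [c for c in cs if cv2.contourArea(c)>=amin],k
E
python3 - <<'E'
from h import *
np.set_printoptions(precision=4,suppress=True)
t=cv2.imread("pics/top0.png")[:,:,::-1].copy();s=cv2.imread("pics/scene0.png")[:,:,::-1].copy()
hs=cv2.cvtColor(t,cv2.COLOR_RGB2HSV)
print(hs[192,285],hs[147,225+12],hs[160,368],hs[198,309],hs[180,300])
for n,im,roi in(("top",t,(255,330,180,210)),("scene",s,(175,260,230,275))):
    cs,_=blobs(im,(3,110,60),(16,255,255),roi)
    for c in cs:
        r=cv2.minAreaRect(c);b=cv2.boxPoints(r)
        print(n,"wood",cv2.contourArea(c),r); 
        for p in b: print("   ",p,onz(n,p,0.016))
        print(" centre",onz(n,r[0],0.016 if n=="top" else .012))
cs,_=blobs(t,(15,80,80),(28,255,255),(150,250,120,175))
for c in cs:
    print("board",cv2.contourArea(c)); r=cv2.minAreaRect(cv2.convexHull(c)); print(r)
    for p in cv2.boxPoints(r): print("   ",p,onz("top",p,0.03))
# foot
cs,_=blobs(t,(0,0,0),(180,90,95),(350,400,135,180))
for c in cs:
    r=cv2.minAreaRect(c);print("foot",cv2.contourArea(c),r)
    for p in cv2.boxPoints(r): print("   ",p,onz("top",p,0.012))
E
```

```text
[ 13 181 128] [ 23 111 168] [75 11 48] [ 13  56 127] [ 20  38 161]
top wood 178.0 ((284.0000305175781, 192.49998474121094), (40.60699462890625, 5.456005573272705), 10.304845809936523)
    [263.536 191.552] [0.4511 0.0079 0.016 ]
    [264.512 186.184] [0.4685 0.0048 0.016 ]
    [304.4641 193.448 ] [ 0.4456 -0.1242  0.016 ]
    [303.488 198.816] [ 0.4283 -0.121   0.016 ]
 centre [ 0.4484 -0.0582  0.016 ]
scene wood 201.0 ((224.31521606445312, 249.9906005859375), (6.064072608947754, 46.173580169677734), 72.34988403320312)
    [201.3959 254.1013] [ 0.4325 -0.1175  0.016 ]
    [245.3959 240.1013] [0.4552 0.0082 0.016 ]
    [247.2345 245.8799] [0.4749 0.0015 0.016 ]
    [203.2345 259.8799] [ 0.452  -0.1226  0.016 ]
 centre [ 0.4508 -0.057   0.012 ]
board 330.5
((181.28001403808594, 150.54000854492188), (11.001455307006836, 35.598209381103516), 79.69515228271484)
    [162.784 148.312] [0.5883 0.3343 0.03  ]
    [197.808 141.944] [0.6098 0.2213 0.03  ]
    [199.776 152.768] [0.5743 0.2143 0.03  ]
    [164.752 159.136] [0.553 0.327 0.03 ]
board 772.5
((199.260009765625, 149.17999267578125), (31.21550941467285, 80.40900421142578), 79.69515228271484)
    [156.912 141.016] [0.6122 0.354  0.03  ]
    [236.024 126.632] [0.6607 0.0982 0.03  ]
    [241.608 157.344] [0.56   0.0791 0.03  ]
    [162.496 171.728] [0.512  0.3332 0.03  ]
foot 581.5 ((375.0, 160.0), (30.0, 38.0), 90.0)
    [356. 145.] [ 0.6059 -0.2934  0.012 ]
    [394. 145.] [ 0.6064 -0.4172  0.012 ]
    [394. 175.] [ 0.5077 -0.415   0.012 ]
    [356. 175.] [ 0.5071 -0.292   0.012 ]
```

```bash
python3 - <<'E'
from h import *
np.set_printoptions(precision=4,suppress=True)
def T1(x,y): return onz("top",(150+(x+.5)/5.4-.5,110+(y+.5)/5.4-.5),Z)
def S4(x,y): return onz("scene",(270+(x+.5)/4.9-.5,165+(y+.5)/4.9-.5),Z)
Z=.055
print("top stop",T1(72,206),T1(80,268),"bends",T1(290,165),T1(305,235),"outer flare",T1(335,125),T1(355,265))
print("sc stop",S4(428,208),S4(483,250),"bends", S4(262,333),S4(352,376))
# screws on walls
print("screws top",T1(86,183),T1(237,156),T1(101,280),T1(252,252)); print("screws sc",S4(402,207),S4(303,286),S4(484,261),S4(385,344))
Z=.042
print("holes top",T1(289,204),T1(346,192),T1(402,180)); print("holes sc",S4(312,352),S4(272,384),S4(232,420))
Z=.03
print("board near corners sc",S4(105,445),S4(238,545),"far",S4(528,288), "top",T1(468,93),T1(495,258))
t=cv2.imread("pics/top0.png");s=cv2.imread("pics/scene0.png")
# eye: hole/ring by edges: local bg diff
for n,im,roi in(("top",t,(303,326,186,210)),("scene",s,(178,200,252,274))):
    x0,x1,y0,y1=roi;c=im[y0:y1,x0:x1]
    print(n);cv2.imwrite(f"pics/eye_{n}.png",cv2.resize(c,None,fx=22,fy=22,interpolation=cv2.INTER_CUBIC))
    g=cv2.cvtColor(c,cv2.COLOR_BGR2GRAY); print(g)
E
```

```text
top stop [0.5852 0.3278 0.055 ] [0.5484 0.3221 0.055 ] bends [0.6102 0.2001 0.055 ] [0.5686 0.1905 0.055 ] outer flare [0.6342 0.174  0.055 ] [0.5509 0.1609 0.055 ]
sc stop [0.5503 0.3246 0.055 ] [0.5919 0.3286 0.055 ] bends [0.5721 0.1821 0.055 ] [0.6218 0.2038 0.055 ]
screws top [0.5989 0.3199 0.055 ] [0.6154 0.2314 0.055 ] [0.5413 0.3096 0.055 ] [0.5583 0.2214 0.055 ]
screws sc [0.5416 0.3123 0.055 ] [0.5578 0.2237 0.055 ] [0.5984 0.3231 0.055 ] [0.6145 0.2341 0.055 ]
holes top [0.5896 0.2021 0.042 ] [0.597  0.1684 0.042 ] [0.6043 0.1353 0.042 ]
holes sc [0.59   0.2051 0.042 ] [0.5957 0.1718 0.042 ] [0.6033 0.1376 0.042 ]
board near corners sc [0.5732 0.076  0.03  ] [0.6622 0.0957 0.03  ] far [0.6136 0.35   0.03  ] top [0.6601 0.0974 0.03  ] [0.5599 0.0802 0.03  ]
top
[[159 160 160 160 158 158 159 157 156 157 159 156 157 158 158 159 155 156
  156 159 158 158 156]
 [156 160 159 161 158 160 160 157 156 158 156 156 155 157 158 160 158 156
  156 156 157 159 159]
 [158 160 158 158 159 158 157 158 158 160 157 157 156 156 159 159 159 157
  157 157 158 158 156]
 [159 159 157 159 159 158 1
[... 3363 characters left out ...]
5 142 138 131 125 112 112 105
  122 143 155 162]
 [157 158 155 147 135 113 107 108 118 122 120 121 120 115 104  98 101 119
  142 154 157 158]
 [161 158 156 155 151 131 108 104 101 102 102 103  98 100 104 108 123 137
  149 154 158 155]
 [153 156 157 158 153 148 130 119 110 107 109 108 113 107 120 132 145 151
  156 158 157 154]
 [155 156 155 159 158 157 149 139 139 138 136 140 135 139 144 149 154 158
  156 160 161 154]
 [157 155 157 155 158 158 154 153 150 154 152 154 154 151 157 155 158 156
  159 160 155 160]
 [154 156 154 153 153 155 158 162 158 157 157 157 158 157 155 157 157 156
  158 156 159 157]
 [154 154 156 153 156 154 158 158 157 158 156 154 161 156 156 158 156 155
  160 155 158 159]]
```

```bash
python3 - <<'E'
from h import *
np.set_printoptions(precision=4,suppress=True)
e1=onz("top",(314.5,198.3),.008);e2=onz("scene",(188.7,263.2),.008);print("eye",e1,e2,tri((188.7,263.2),(314.5,198.3)))
p1=onz("top",(263.6,188.8),.016);p2=onz("scene",(246.7,242.9),.016);print("end",p1,p2)
for e,p in((e1,p1),(e2,p2)):
    d=p-e;print(np.hypot(d[0],d[1]),np.degrees(np.arctan2(-d[0],d[1])))
f=lambda x,y:(255+(x+.5)/5.3-.5,120+(y+.5)/5.3-.5)
g=lambda x,y:(85+(x+.5)/4.4-.5,235+(y+.5)/4.4-.5)
tip,bend,up=[tri(g(*a),f(*b)) for a,b in(((325,88),(601,115)),((298,140),(615,134)),((182,135),(738,137)))]
print("tip",tip,"bend",bend,"up",up)
print("tip z261",onz("top",f(602,117),.261),onz("scene",g(324,92),.261))
print("up top z.26",onz("top",f(735,140),.26),onz("scene",g(182,140),.26))
# foot corners in crops z=.012
F=[(550,152),(675,170),(660,297),(532,278)];G=[(180,382),(318,333),(358,458),(217,513)]
print("foot top",[onz("top",f(*a),.012)[:2] for a in F],np.mean([onz("top",f(*a),.012)[:2] for a in F],0))
print("foot sc",[onz("scene",g(*a),.012)[:2] for a in G],np.mean([onz("scene",g(*a),.012)[:2] for a in G],0))
E
```

```text
eye [ 0.4308 -0.1575  0.008 ] [ 0.4354 -0.158   0.008 ] (array([ 0.4315, -0.1574,  0.0031]), np.float64(0.0016501352949458957))
end [0.46   0.0077 0.016 ] [0.4654 0.0059 0.016 ]
0.16775254537230347 -10.037352789907933
0.1666020907891971 -10.390018060830013
tip (array([ 0.5629, -0.2675,  0.2637]), np.float64(0.0006413930830503827)) bend (array([ 0.5597, -0.2833,  0.232 ]), np.float64(0.0008244697273611611)) up (array([ 0.5525, -0.3335,  0.2646]), np.float64(0.004400516711651098))
tip z261 [ 0.5624 -0.2689  0.261 ] [ 0.5629 -0.268   0.261 ]
up top z.26 [ 0.5512 -0.3356  0.26  ] [ 0.5527 -0.3321  0.26  ]
foot top [array([ 0.5951, -0.3009]), array([ 0.5842, -0.3775]), array([ 0.5054, -0.3668]), array([ 0.5167, -0.2888])] [ 0.5503 -0.3335]
foot sc [array([ 0.5089, -0.364 ]), array([ 0.5216, -0.2887]), array([ 0.6005, -0.302 ]), array([ 0.5891, -0.376 ])] [ 0.555  -0.3327]
```

>>> drive_tool(increments="0.005 0.035 0 0.06;0.005 0.035 0 0.06;0.005 0.035 0 0.06;0.005 0.035 0 0.06;0.005 0.035 0 0.06;0.005 0.035 0 0.06;0.005 0.035 0 0.06;0.016 0.03 -0.013 0.06;0.016 0.03 -0.013 0.06;0.016 0.03 -0.013 0.06;0.016 0.03 -0.013 0.06;0.016 0.03 -0.013 0.06", grip=1.0, squeeze=60)

```text
t: 1.1
eef_pos: [0.3679, -0.2294, 0.1878]
tool_rot: [0.0, 0.851, 0.525, 0.0]
contact_force: [1.1, -1.9, -0.1]
gripper_width: 0.997
```

>>> drive_tool(increments="0.016 0.03 -0.013 0.06;0.016 0.03 -0.013 0.06;0.016 0.03 -0.013 0.06;0.016 0.03 -0.013 0.06;0.015 0.028 -0.015 0.045;0 0 0 0;0 0 0 0")

```text
t: 1.68
eef_pos: [0.4467, -0.081, 0.1205]
tool_rot: [-0.001, 0.767, 0.641, -0.0]
contact_force: [-0.3, -1.2, -0.2]
gripper_width: 0.998
```

```bash
python3 - <<'E'
from h import *
o=bot.get_obs();print(o["eef_pos"],o["tool_rot"],o["t"],o["q"])
for n in("scene","top"):
    im=bot.read_camera(n);cv2.imwrite(f"pics/{n}1.png",im[:,:,::-1])
a=cv2.imread("pics/scene1.png")[150:330,110:310];b=cv2.imread("pics/top1.png")[120:300,210:410]
cv2.imwrite("pics/m1.png",cv2.resize(np.hstack([a,b]),None,fx=2,fy=2,interpolation=cv2.INTER_CUBIC))
E
```

```text
[ 0.44670346 -0.08102292  0.12049288] [-1.04961626e-03  7.67178476e-01  6.41432764e-01 -3.04709378e-04] 1.6833 [ 0.41677982  0.34351746 -0.4359976   2.16023937  0.22560189  0.68217542
 -0.35124365]
```

View pics/m1.png

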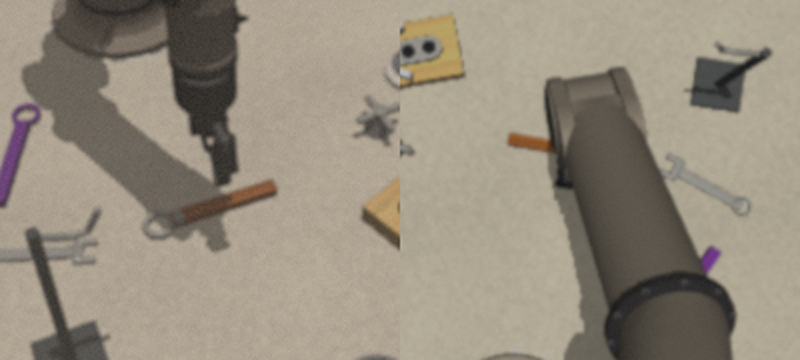

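>>> drive_tool(increments="0 0 -0.03 0;0 0 -0.03 0;0 0 -0.02 0;0 0 -0.0145 0;0 0 0 0;0 0 0 0")

```text
t: 2.28
eef_pos: [0.4461, -0.0842, 0.0269]
tool_rot: [-0.0, 0.769, 0.639, -0.001]
contact_force: [0.1, -0.3, -0.5]
gripper_width: 1.003
```

>>> drive_tool(increments="0 0 0 0;0 0 0 0;0 0 0 0;0 0 0 0;0 0 0 0;0 0 0 0;0 0 0 0;0 0 0 0", grip=0)

```text
t: 2.95
eef_pos: [0.4469, -0.083, 0.0275]
tool_rot: [0.0, 0.768, 0.64, -0.0]
contact_force: [-1.8, 0.2, 9.6]
gripper_width: 0.213
```

>>> drive_tool(increments="0 0 0.01 0;0 0 0.03 0;0 0 0.03 0;0 0 0.03 0;0 0 0 0;0 0 0 0;0 0 0 0")

```text
t: 3.53
eef_pos: [0.4462, -0.083, 0.1266]
tool_rot: [-0.0, 0.769, 0.64, -0.0]
contact_force: [-1.0, -0.0, -1.2]
gripper_width: 0.215
```

```bash
python3 - <<'E'
from h import *
for n in("scene","top"):
    im=bot.read_camera(n);cv2.imwrite(f"pics/{n}2.png",im[:,:,::-1])
a=cv2.imread("pics/scene2.png")[150:330,110:310];b=cv2.imread("pics/top2.png")[120:300,210:410]
cv2.imwrite("pics/m2.png",cv2.resize(np.hstack([a,b]),None,fx=2,fy=2,interpolation=cv2.INTER_CUBIC))
E
```

```text
(no output)
```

View pics/m2.png

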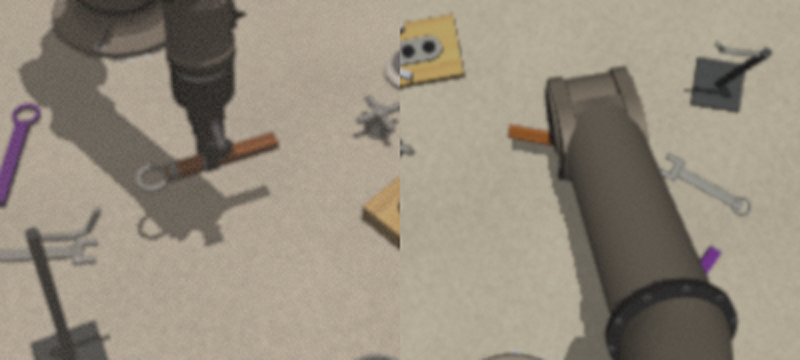

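```bash
python3 - <<'E'
from h import *
np.set_printoptions(precision=4,suppress=True)
s=cv2.imread("pics/scene2.png")[:,:,::-1].copy();t=cv2.imread("pics/top2.png")[:,:,::-1].copy()
R=[]
for n,im,roi in(("top",t,(255,295,170,210)),("scene",s,(180,260,205,255))):
    cs,_=blobs(im,(3,110,60),(16,255,255),roi,30)
    for c in cs:
        b=cv2.boxPoints(cv2.minAreaRect(c));print(n,b.tolist())
o=bot.get_obs()["eef_pos"];z=o[2]-.0195
d=np.array([.177,.984,0]);g=np.array([o[0],o[1],z])
print("pred end top edge",proj("top",g+.091*d+[0,0,.008]),proj("scene",g+.091*d+[0,0,.008]),"eye",proj("scene",g-.077*d))
E
python3 -c "
import cv2
a=cv2.imread('pics/scene2.png')[205:260,170:260];cv2.imwrite('pics/m3.png',cv2.resize(a,None,fx=8,fy=8,interpolation=cv2.INTER_CUBIC))"
```

```text
top [[263.58404541015625, 188.28799438476562], [264.72003173828125, 182.04000854492188], [285.92803955078125, 185.89599609375], [284.79205322265625, 192.14398193359375]]
scene [[225.00001525878906, 223.00001525878906], [246.00001525878906, 216.00001525878906], [247.90000915527344, 221.7000274658203], [226.90000915527344, 228.7000274658203]]
pred end top edge [264.0919 184.8541] [246.43   218.0279] eye [184.5028 238.9693]
```

View pics/m3.png

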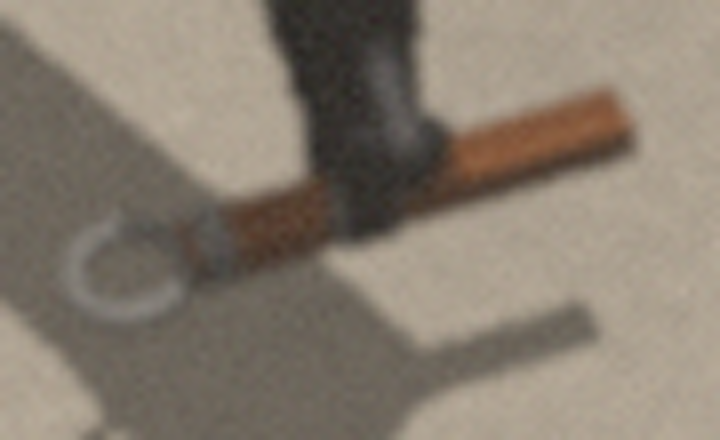

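>>> drive_tool(increments="0.03 0.015 0 0.061;0.03 0.015 0 0.061;0.03 0.015 0 0.061;0.03 0.015 0 0.061;0.03 0.015 0 0.061;0.03 0.015 0 0.0615;0 0 0 0;0 0 0 0")

```text
t: 4.3
eef_pos: [0.6269, 0.0089, 0.1248]
tool_rot: [-0.001, 0.638, 0.77, -0.0]
contact_force: [-1.2, -0.2, -2.6]
gripper_width: 0.212
```

```bash
python3 - <<'E'
from h import *
o=bot.get_obs();print(o["eef_pos"],2*np.degrees(np.arctan2(o["tool_rot"][2],o["tool_rot"][1])),o["q"])
E
```

```text
[0.6269083  0.00886489 0.12478613] 100.67663991483863 [ 0.24981757  0.59144113 -0.49727662  1.75271183  0.34731749  0.88822664
 -0.21227181]
```

>>> drive_tool(increments="0 0 -0.02 0;0 -0.002 -0.02 0;0 0 -0.02 0;0 0 0 0;0 0 0 0;0 0 0 0")

```text
t: 4.8
eef_pos: [0.6265, 0.0049, 0.0673]
tool_rot: [-0.0, 0.639, 0.769, -0.0]
contact_force: [0.0, 0.0, -0.6]
gripper_width: 0.208
```

```bash
python3 - <<'E'
from h import *
o=bot.get_obs();print(o["eef_pos"])
for n in("scene","top"):
    im=bot.read_camera(n);cv2.imwrite(f"pics/{n}3.png",im[:,:,::-1])
a=cv2.imread("pics/scene3.png")[180:300,240:400];b=cv2.imread("pics/top3.png")[110:230,150:310]
cv2.imwrite("pics/m4.png",cv2.resize(np.hstack([a,b]),None,fx=2.5,fy=2.5,interpolation=cv2.INTER_CUBIC))
E
```

```text
[0.62654938 0.00486734 0.06729837]
```

View pics/m4.png

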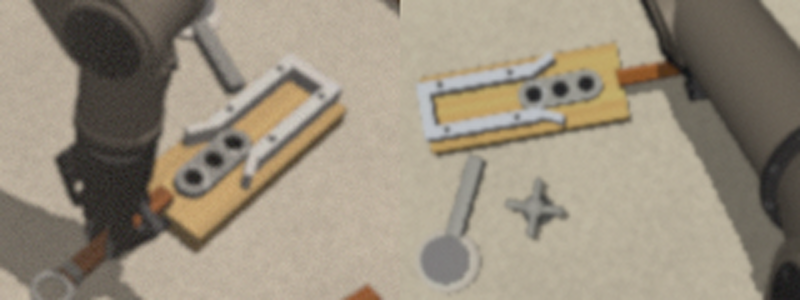

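>>> drive_tool(increments="0 0 -0.007 0;-0.001 0.008 0 0;-0.001 0.008 0 0;-0.0015 0.008 0 0;-0.0015 0.008 0 0;-0.0015 0.008 0 0;-0.0015 0.008 0 0;-0.0015 0.008 0 0;-0.0015 0.008 0 0;-0.0015 0.008 0 0;-0.0015 0.008 0 0;-0.0015 0.008 0 0")

```text
t: 5.9
eef_pos: [0.6111, 0.0939, 0.0598]
tool_rot: [0.0, 0.639, 0.769, 0.0]
contact_force: [0.2, -3.0, -0.9]
gripper_width: 0.213
```

```bash
python3 - <<'E'
from h import *
o=bot.get_obs();print(o["eef_pos"],o["contact_force"])
p=o["eef_pos"][:2]-[.592,.1945];d=np.array([-.183,.983]);print("s",p@d,"lat",p@[.983,.183])
for n in("scene","top"):
    im=bot.read_camera(n);cv2.imwrite(f"pics/{n}4.png",im[:,:,::-1])
a=cv2.imread("pics/scene4.png")[180:300,240:400];b=cv2.imread("pics/top4.png")[110:230,150:310]
cv2.imwrite("pics/m5.png",cv2.resize(np.hstack([a,b]),None,fx=2.5,fy=2.5,interpolation=cv2.INTER_CUBIC))
E
```

```text
[0.61112704 0.09385064 0.05983569] [ 0.15618855 -2.97253255 -0.88385704]
s -0.10243856647657494 lat 0.0003830456363931932
```

View pics/m5.png

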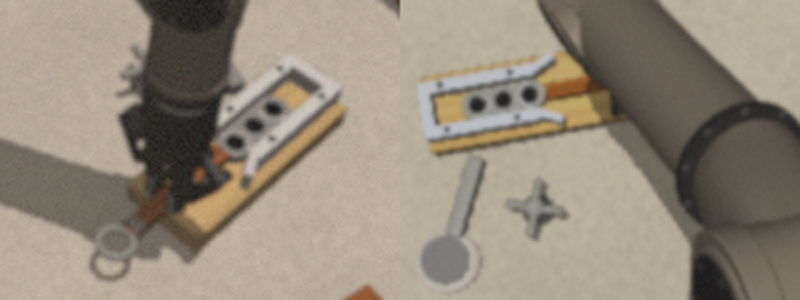

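>>> drive_tool(increments="-0.0012 0.006 0 0;-0.0012 0.006 0 0;-0.001 0.005 0 0;-0.001 0.005 0 0;-0.0006 0.003 0 0;-0.0006 0.003 0 0;-0.0004 0.002 0 0;0 0 0 0")

```text
t: 6.67
eef_pos: [0.6051, 0.1238, 0.0598]
tool_rot: [-0.0, 0.639, 0.769, 0.0]
contact_force: [-0.9, -0.2, -1.3]
gripper_width: 0.215
```

>>> drive_tool(increments="-0.0004 0.002 0 0;-0.0004 0.002 0 0;0 0 0 0")

```text
t: 6.92
eef_pos: [0.6045, 0.1274, 0.0599]
tool_rot: [-0.0, 0.639, 0.769, 0.0]
contact_force: [0.7, -1.1, -1.0]
gripper_width: 0.21
```

>>> drive_tool(increments="-0.0004 0.002 0 0;-0.0004 0.002 0 0")

```text
t: 7.08
eef_pos: [0.6039, 0.1299, 0.0598]
tool_rot: [0.001, 0.639, 0.769, -0.001]
contact_force: [2.4, -8.6, -1.1]
gripper_width: 0.218
```

>>> drive_tool(increments="-0.0004 0.002 0 0;0 0 0 0")

```text
t: 7.25
eef_pos: [0.6038, 0.1299, 0.0597]
tool_rot: [0.001, 0.64, 0.769, -0.002]
contact_force: [0.5, -8.3, -0.3]
gripper_width: 0.211
```

>>> drive_tool(increments="-0.0004 0.002 0 0;-0.0004 0.002 0 0;0 0 0 0")

```text
t: 7.5
eef_pos: [0.6036, 0.1302, 0.0595]
tool_rot: [0.003, 0.641, 0.768, -0.003]
contact_force: [2.5, -14.9, 1.0]
gripper_width: 0.213
```

```bash
python3 - <<'E'
from h import *
for n in("scene","top"):
    im=bot.read_camera(n);cv2.imwrite(f"pics/{n}5.png",im[:,:,::-1])
a=cv2.imread("pics/scene5.png")[190:270,290:390];b=cv2.imread("pics/top5.png")[110:190,150:250]
cv2.imwrite("pics/m6.png",cv2.resize(np.hstack([a,b]),None,fx=4,fy=4,interpolation=cv2.INTER_CUBIC))
E
```

View pics/m6.png

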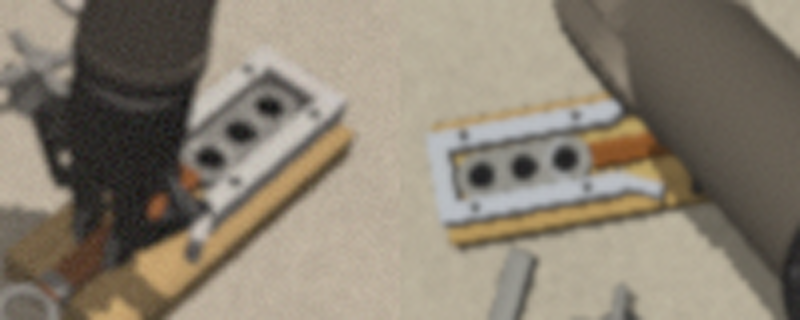

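>>> drive_tool(increments="0.0018 -0.01 0 0;0.0037 -0.02 0 0;0.0055 -0.03 0 0;0.0055 -0.03 0 0;0.0055 -0.03 0.02 0;-0.02 -0.02 0.02 -0.06;-0.03 -0.02 0 -0.06;-0.03 -0.02 0 -0.06;-0.03 -0.01 0 -0.06;-0.02 -0.005 0 -0.06;0 0 0 -0.03;0 0 0 0")

```text
t: 8.6
eef_pos: [0.4934, -0.0578, 0.1]
tool_rot: [-0.0, 0.757, 0.653, 0.0]
contact_force: [0.7, -0.1, -1.1]
gripper_width: 0.216
```

```bash
python3 - <<'E'
from h import *
np.set_printoptions(precision=4,suppress=True)
o=bot.get_obs();print(o["eef_pos"],2*np.degrees(np.arctan2(o["tool_rot"][2],o["tool_rot"][1])),o["t"])
for n in("scene","top"):
    im=bot.read_camera(n);cv2.imwrite(f"pics/{n}6.png",im[:,:,::-1])
b=cv2.imread("pics/top6.png")[110:190,150:250]
cv2.imwrite("pics/m7.png",cv2.resize(b,None,fx=7.5,fy=7.5,interpolation=cv2.INTER_CUBIC))
s=cv2.imread("pics/scene6.png")
cv2.imwrite("pics/m8.png",cv2.resize(s[180:300,160:380],None,fx=3.5,fy=3.5,interpolation=cv2.INTER_CUBIC))
t=cv2.imread("pics/top6.png")
for n,im,roi in(("top",t,(160,215,135,165)),("scene",s,(320,375,195,245))):
  g=cv2.cvtColor(im,cv2.COLOR_BGR2GRAY);m=np.zeros_like(g);x0,x1,y0,y1=roi
  m[y0:y1,x0:x1]=(g[y0:y1,x0:x1]<60)*255
  k,_,st,ce=cv2.connectedComponentsWithStats(m)
  for i in range(1,k):
    if st[i,4]>6: print(n,st[i,4],ce[i],onz(n,ce[i],.04))
E
```

```text
[ 0.4934 -0.0578  0.1   ] 81.58840325148336 8.6
top 17 [190.8824 149.4118] [0.5832 0.2415 0.04  ]
top 16 [180.5 151.5] [0.5762 0.2747 0.04  ]
top 16 [169.75   153.5625] [0.5694 0.309  0.04  ]
scene 14 [357.0714 216.2857] [0.5684 0.3122 0.04  ]
scene 19 [349.4211 222.6842] [0.5749 0.2774 0.04  ]
scene 15 [341.9333 229.2   ] [0.5819 0.2437 0.04  ]
```

View pics/m7.png

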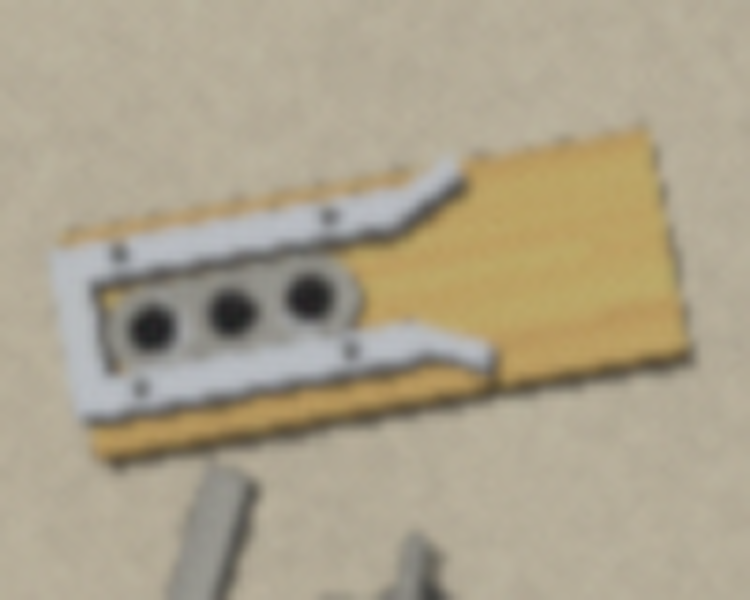

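View pics/m8.png

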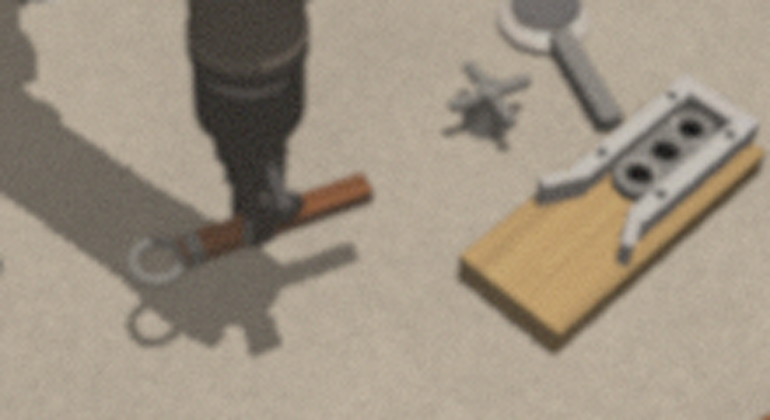

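>>> drive_tool(increments="0 0 -0.03 0;0 0 -0.025 0;0 0 -0.01 0;0 0 -0.007 0;0 0 0 0;0 0 0 0")

```text
t: 9.2
eef_pos: [0.4955, -0.0572, 0.0283]
tool_rot: [0.0, 0.756, 0.654, 0.001]
contact_force: [0.0, 0.0, -0.5]
gripper_width: 0.212
```

>>> drive_tool(increments="0 0 -0.001 0;0 0 0 0;0 0 0 0;0 0 0 0;0 0 0 0;0 0 0.015 0;0 0 0.015 0;0.0038 0.0257 0 0;0.0038 0.0257 0 0;0.0038 0.0257 0 0;0 0 0 0;0 0 0 0", grip=0.6)

```text
t: 10.2
eef_pos: [0.5061, 0.021, 0.057]
tool_rot: [-0.0, 0.756, 0.655, 0.0]
contact_force: [0.4, -0.8, -0.3]
gripper_width: 0.601
```

```bash
python3 - <<'E'
from h import *
np.set_printoptions(precision=4,suppress=True)
o=bot.get_obs();print(o["eef_pos"],2*np.degrees(np.arctan2(o["tool_rot"][2],o["tool_rot"][1])),o["t"])
for n in("scene","top"):
    im=bot.read_camera(n);cv2.imwrite(f"pics/{n}7.png",im[:,:,::-1])
s=cv2.imread("pics/scene7.png")
cv2.imwrite("pics/m9.png",cv2.resize(s[190:290,160:290],None,fx=5,fy=5,interpolation=cv2.INTER_CUBIC))
E
```

```text
[0.5061 0.021  0.057 ] 81.86006456876797 10.2
```

View pics/m9.png

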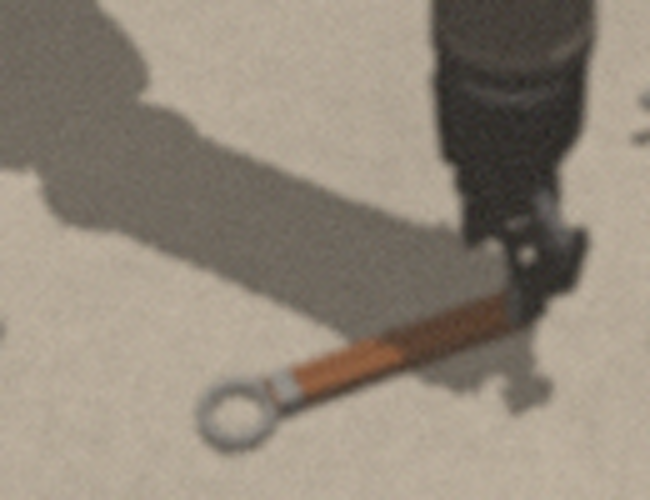

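```bash
python3 - <<'E'
from h import *
np.set_printoptions(precision=4,suppress=True)
e=onz("scene",(160+238.5/5-.5,190+413.5/5-.5),.008);print("eye sc",e)
t=cv2.imread("pics/top7.png");cv2.imwrite("pics/m10.png",cv2.resize(t[140:220,230:350],None,fx=6,fy=6,interpolation=cv2.INTER_CUBIC))
E
```

```text
eye sc [ 0.487  -0.1305  0.008 ]
```

View pics/m10.png

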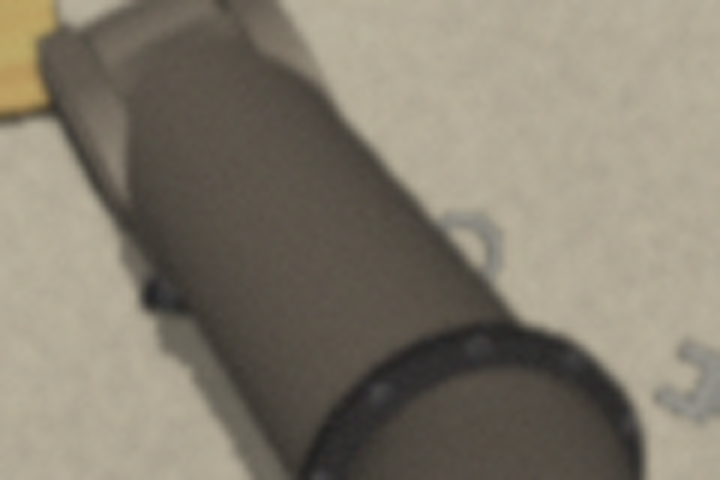

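>>> drive_tool(increments="0 0 -0.015 0;0 0 -0.0155 0;0 0 0 0;0 0 0 0", squeeze=100)

```text
t: 10.63
eef_pos: [0.505, 0.0179, 0.0258]
tool_rot: [-0.0, 0.757, 0.653, -0.001]
contact_force: [0.0, 0.0, 0.1]
gripper_width: 0.595
```

>>> drive_tool(increments="0 0 0 0;0 0 0 0;0 0 0 0;0 0 0 0;0 0 0 0;0 0 0 0", grip=0)

```text
t: 11.13
eef_pos: [0.5065, 0.019, 0.0275]
tool_rot: [0.001, 0.757, 0.654, 0.0]
contact_force: [-1.4, -0.6, 6.5]
gripper_width: 0.201
```

>>> drive_tool(increments="0 0 0.01 0;0 0 0.02 0;0 0 0.035 0;0 0 0.035 0;0 0 0.035 0;0 0 0.035 0;0 0 0.035 0;0 0 0.035 0;0 0 0.03 0;0 0 0.02 0;0 0 0 0;0 0 0 0")

```text
t: 12.13
eef_pos: [0.5059, 0.0194, 0.3178]
tool_rot: [0.001, 0.757, 0.654, 0.001]
contact_force: [0.3, 0.5, -2.1]
gripper_width: 0.2
```

```bash
python3 - <<'E'
from h import *
np.set_printoptions(precision=4,suppress=True)
o=bot.get_obs();print(o["eef_pos"],2*np.degrees(np.arctan2(o["tool_rot"][2],o["tool_rot"][1])),o["t"])
for n in("scene","top"):
    im=bot.read_camera(n);cv2.imwrite(f"pics/{n}8.png",im[:,:,::-1])
s=cv2.imread("pics/scene8.png");t=cv2.imread("pics/top8.png")
cv2.imwrite("pics/m11.png",cv2.resize(np.hstack([s[130:250,130:290],t[110:230,240:400]]),None,fx=2.5,fy=2.5,interpolation=cv2.INTER_CUBIC))
E
```

```text
[0.5059 0.0194 0.3178] 81.66212979571446 12.1333
```

View pics/m11.png

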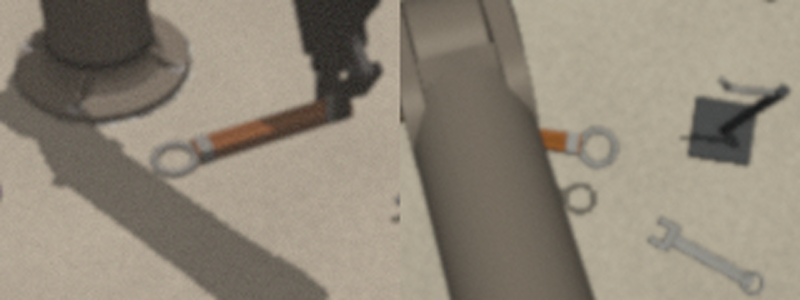

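```bash
python3 - <<'E'
from h import *
np.set_printoptions(precision=4,suppress=True)
p,e=tri((200.,193.2),(318.8,168.4));o=bot.get_obs()["eef_pos"];print(p,e,p-o,np.hypot(*(p-o)[:2]),np.degrees(np.arctan2(-(p-o)[1],-(p-o)[0])))
E
```

```text
[ 0.4851 -0.1306  0.2979] 0.0034863463986484523 [-0.0198 -0.1496 -0.0175] 0.15091895541450343 82.4615119649634
```

>>> drive_tool(increments="0.0128 -0.023 0 0;0.0128 -0.023 0 0;0.0128 -0.023 0 0;0.0128 -0.023 0 0;0.0128 -0.023 0 0;0.0126 -0.023 0 0;0 0 0 0;0 0 0 0;0 0 0 0")

```text
t: 12.98
eef_pos: [0.5816, -0.118, 0.3147]
tool_rot: [-0.001, 0.756, 0.654, -0.001]
contact_force: [-0.6, 0.0, -1.5]
gripper_width: 0.194
```

```bash
python3 - <<'E'
from h import *
np.set_printoptions(precision=4,suppress=True)
o=bot.get_obs();print(o["eef_pos"],2*np.degrees(np.arctan2(o["tool_rot"][2],o["tool_rot"][1])),o["t"])
for n in("scene","top"):
    im=bot.read_camera(n);cv2.imwrite(f"pics/{n}9.png",im[:,:,::-1])
s=cv2.imread("pics/scene9.png");t=cv2.imread("pics/top9.png")
cv2.imwrite("pics/m12.png",cv2.resize(np.hstack([s[220:320,110:190],t[90:190,330:410]]),None,fx=5,fy=5,interpolation=cv2.INTER_CUBIC))
E
```

```text
[ 0.5816 -0.118   0.3147] 81.69481525750706 12.9833
```

View pics/m12.png

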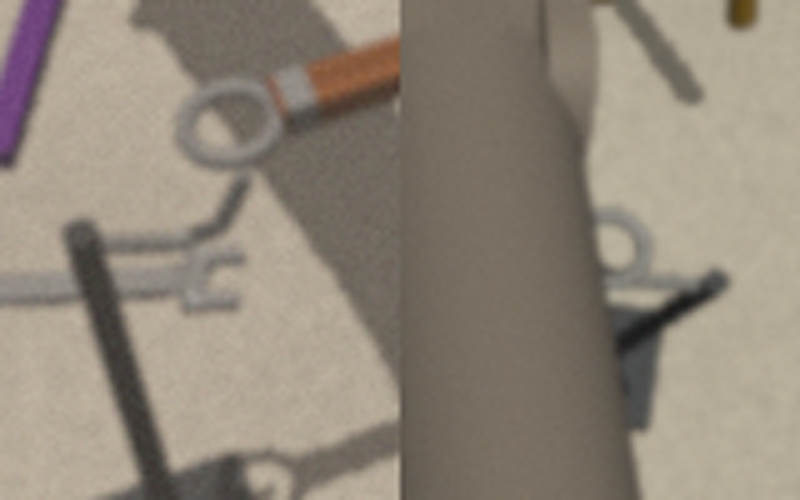

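```bash
python3 - <<'E'
from h import *
np.set_printoptions(precision=4,suppress=True)
p,e=tri((155.4,244.3),(371.8,138.8));o=bot.get_obs()["eef_pos"];print(p,e,p-o)
for z in(.294,.297): print(onz("scene",(155.4,244.3),z),onz("top",(371.8,138.8),z))
for z in(.259,.262): print("tip",onz("scene",(158.3,256.),z),onz("top",(368.2,142.2),z))
E
```

```text
[ 0.5623 -0.2689  0.2966] 0.0006476944290026335 [-0.0196 -0.1515 -0.019 ]
[ 0.5603 -0.268   0.294 ] [ 0.5627 -0.2699  0.294 ]
[ 0.5628 -0.2687  0.297 ] [ 0.562  -0.2691  0.297 ]
tip [ 0.5625 -0.268   0.259 ] [ 0.5614 -0.2695  0.259 ]
tip [ 0.5648 -0.2686  0.262 ] [ 0.5607 -0.2687  0.262 ]
```

>>> drive_tool(increments="0 0 -0.012 0;0 0 -0.012 0;0 0 -0.01 0;0 -0.001 -0.006 0;0 -0.001 -0.006 0;0 0 0 0;0 0 0 0")

```text
t: 13.67
eef_pos: [0.5824, -0.121, 0.27]
tool_rot: [-0.0, 0.757, 0.654, -0.0]
contact_force: [0.0, 0.1, -1.7]
gripper_width: 0.198
```

```bash
python3 - <<'E'
from h import *
o=bot.get_obs();print(o["eef_pos"],o["contact_force"])
for n in("scene","top"):
    im=bot.read_camera(n);cv2.imwrite(f"pics/{n}10.png",im[:,:,::-1])
s=cv2.imread("pics/scene10.png");t=cv2.imread("pics/top10.png")
cv2.imwrite("pics/m13.png",cv2.resize(np.hstack([s[220:320,110:190],t[90:190,330:410]]),None,fx=5,fy=5,interpolation=cv2.INTER_CUBIC))
E
```

```text
[ 0.58236211 -0.12096811  0.2699654 ] [ 0.0403637   0.1118243  -1.67704848]
```

View pics/m13.png

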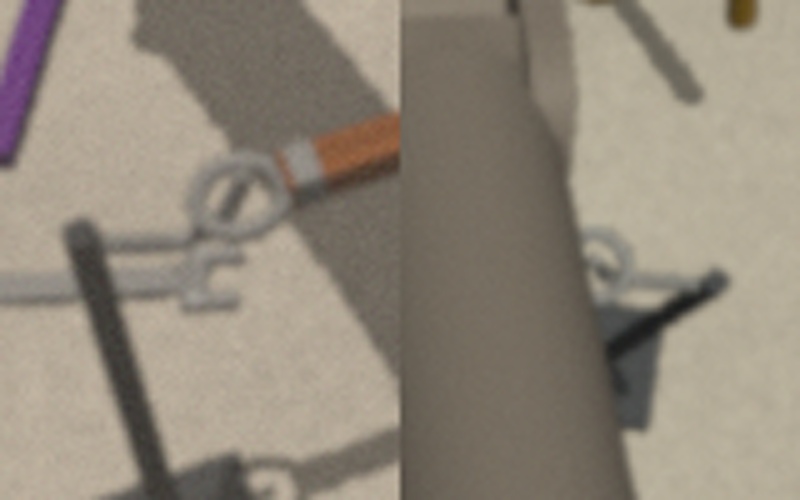

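>>> drive_tool(increments="-0.0001 -0.0006 -0.01 0;-0.0001 -0.0006 -0.01 0;-0.0001 -0.0006 -0.01 0;-0.0004 -0.0023 -0.0097 0;-0.0004 -0.0023 -0.0097 0;0 0 0 0", squeeze=50)

```text
t: 14.27
eef_pos: [0.5802, -0.1284, 0.2185]
tool_rot: [-0.001, 0.757, 0.654, -0.001]
contact_force: [-0.8, -2.8, 3.5]
gripper_width: 0.199
```

```bash
python3 - <<'E'
from h import *
o=bot.get_obs();print(o["eef_pos"],o["contact_force"])
for n in("scene",):
    im=bot.read_camera(n);cv2.imwrite(f"pics/{n}11.png",im[:,:,::-1])
s=cv2.imread("pics/scene11.png")
cv2.imwrite("pics/m14.png",cv2.resize(s[190:310,110:250],None,fx=4.5,fy=4.5,interpolation=cv2.INTER_CUBIC))
E
```

```text
[ 0.58024486 -0.12841318  0.21846437] [-0.81737792 -2.79283828  3.45282029]
```

View pics/m14.png

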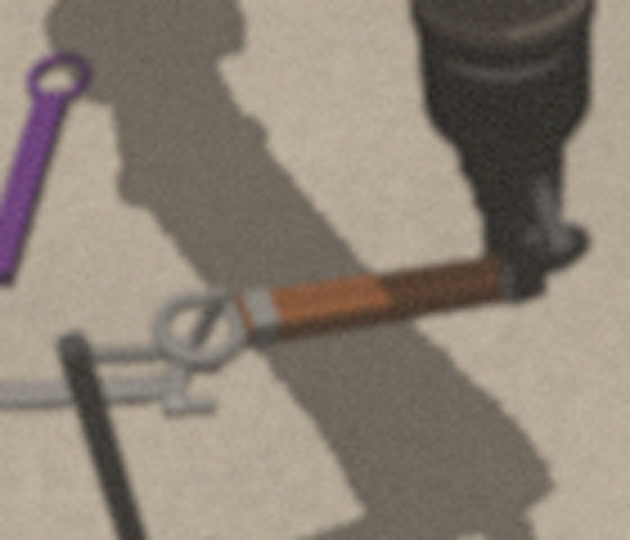

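>>> drive_tool(increments="-0.0006 -0.0038 -0.0097 0;-0.0006 -0.004 -0.0093 0;-0.0006 -0.004 -0.0093 0;-0.0006 -0.004 -0.0093 0;-0.0008 -0.0053 -0.0082 0;-0.0008 -0.0053 -0.0082 0;0 0 0 0")

```text
t: 14.9
eef_pos: [0.5755, -0.155, 0.1645]
tool_rot: [-0.002, 0.757, 0.653, -0.001]
contact_force: [-1.7, 0.7, 1.7]
gripper_width: 0.197
```

```bash
python3 - <<'E'
from h import *
o=bot.get_obs();print(o["eef_pos"],o["contact_force"])
for n in("scene",):
    im=bot.read_camera(n);cv2.imwrite(f"pics/{n}12.png",im[:,:,::-1])
s=cv2.imread("pics/scene12.png")
cv2.imwrite("pics/m15.png",cv2.resize(s[190:310,110:250],None,fx=4.5,fy=4.5,interpolation=cv2.INTER_CUBIC))
E
```

```text
[ 0.57548404 -0.15498657  0.16450126] [-1.65554053  0.65499498  1.68939574]
```

View pics/m15.png

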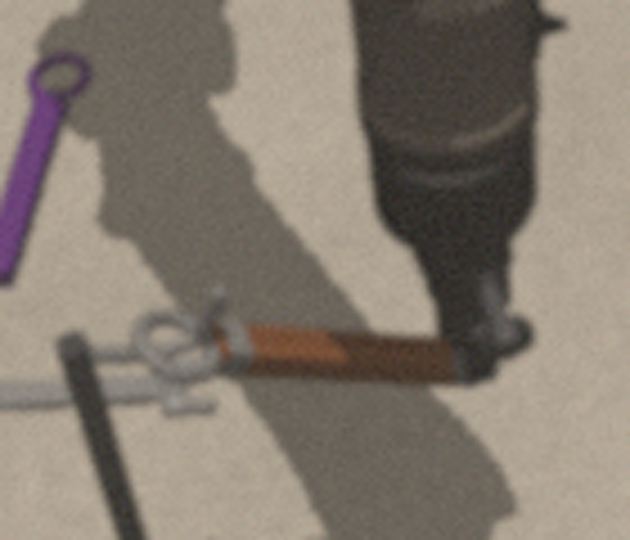

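>>> drive_tool(increments="-0.0008 -0.0049 -0.0072 0;-0.0008 -0.0049 -0.0072 0;-0.0008 -0.0049 -0.0072 0;-0.0009 -0.0059 -0.006 0;-0.0009 -0.0059 -0.006 0;-0.0009 -0.0059 -0.006 0;0 0 0 0")

```text
t: 15.53
eef_pos: [0.5711, -0.1881, 0.1257]
tool_rot: [-0.0, 0.757, 0.653, -0.001]
contact_force: [1.5, -0.1, 2.2]
gripper_width: 0.202
```

```bash
python3 - <<'E'
from h import *
o=bot.get_obs();print(o["eef_pos"],o["contact_force"])
p=o["eef_pos"]-[.5591,-.2888,.2545];print("u",p[0]*.153+p[1]*.988,"lat",p[0]*.988-p[1]*.153,"w",p[2])
for n in("scene","top"):
    im=bot.read_camera(n);cv2.imwrite(f"pics/{n}13.png",im[:,:,::-1])
s=cv2.imread("pics/scene13.png")
cv2.imwrite("pics/m16.png",cv2.resize(s[190:320,100:240],None,fx=4.5,fy=4.5,interpolation=cv2.INTER_CUBIC))
E
```

```text
[ 0.57113048 -0.1881109   0.12573451] [ 1.50115285 -0.10779271  2.23050097]
u 0.1013214946294633 lat -0.0035193182068408158 w -0.12876549123567702
```

View pics/m16.png

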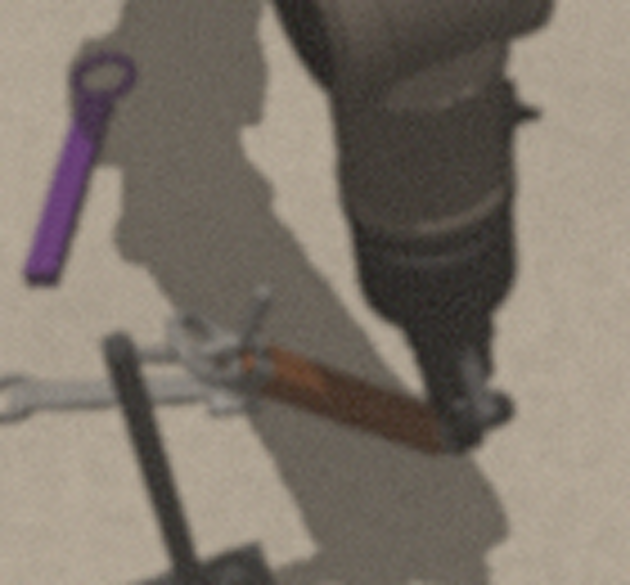

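>>> drive_tool(increments="-0.0008 -0.0046 -0.0034 0;-0.0008 -0.0046 -0.0034 0;-0.0007 -0.0046 -0.0034 0;0 0 0 0;0 0 0 0", squeeze=20)

```text
t: 16.05
eef_pos: [0.5698, -0.2, 0.1167]
tool_rot: [-0.0, 0.757, 0.654, -0.0]
contact_force: [1.2, 1.3, 1.0]
gripper_width: 0.202
```

```bash
python3 - <<'E'
from h import *
o=bot.get_obs();print(o["eef_pos"],o["contact_force"])
p=o["eef_pos"]-[.5591,-.2888,.2545];print("u",p[0]*.153+p[1]*.988,"lat",p[0]*.988-p[1]*.153,"w",p[2])
for n in("scene","top"):
    im=bot.read_camera(n);cv2.imwrite(f"pics/{n}14.png",im[:,:,::-1])
s=cv2.imread("pics/scene14.png")
cv2.imwrite("pics/m17.png",cv2.resize(s[190:320,100:240],None,fx=4.5,fy=4.5,interpolation=cv2.INTER_CUBIC))
E
```

```text
[ 0.56976891 -0.19997608  0.11673408] [1.23614475 1.26637655 1.04006026]
u 0.08939037707634506 lat -0.003049172249089913 w -0.13776592155855383
```

View pics/m17.png

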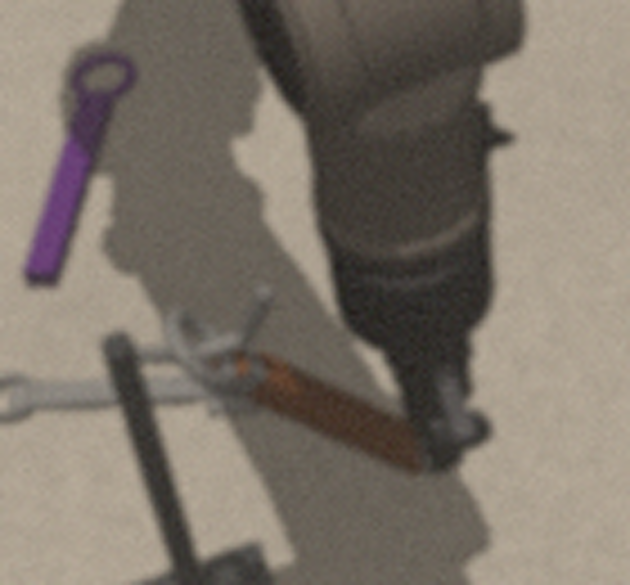

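>>> drive_tool(increments="0 0 0 0;0 0 0 0;0 0 0 0;0 0 0 0;0 0 0 0;0 0 0 0", grip=0.8)

```text
t: 16.65
eef_pos: [0.5699, -0.1999, 0.1171]
tool_rot: [-0.0, 0.757, 0.654, -0.0]
contact_force: [0.8, 0.1, -0.8]
gripper_width: 0.795
```

```bash
python3 - <<'E'
from h import *
o=bot.get_obs();print(o["eef_pos"],o["contact_force"])
for n in("scene","top"):
    im=bot.read_camera(n);cv2.imwrite(f"pics/{n}15.png",im[:,:,::-1])
s=cv2.imread("pics/scene15.png")
cv2.imwrite("pics/m18.png",cv2.resize(s[190:350,80:240],None,fx=3.7,fy=3.7,interpolation=cv2.INTER_CUBIC))
E
```

```text
[ 0.56988231 -0.1998719   0.11708969] [ 0.80813173  0.08390213 -0.78854838]
```

View pics/m18.png

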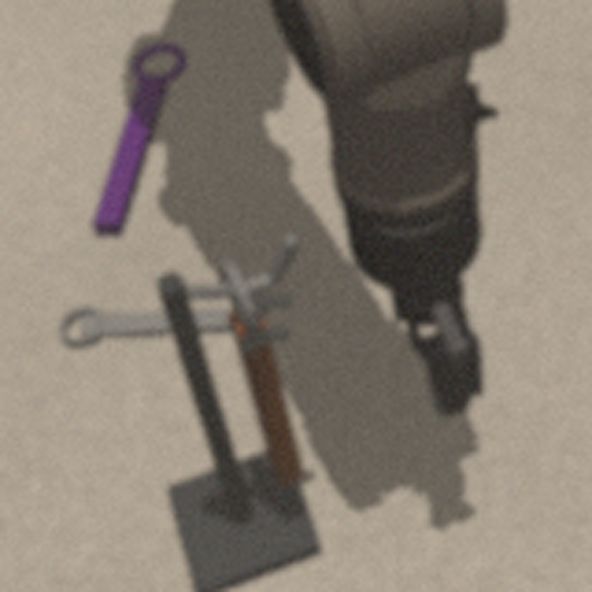

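Released; the stick hangs from the hook. Backing away along the hook direction, then settling.

>>> drive_tool(increments="0.001 0.01 0 0;0.003 0.02 0 0;0.005 0.03 0 0;0.005 0.03 0 0;0.005 0.03 0.02 0;0.005 0.03 0.03 0;-0.01 0.03 0.03 0;-0.01 0.03 0.03 0;-0.01 0.03 0.02 0;0 0 0 0;0 0 0 0;0 0 0 0")

```text
t: 17.75
eef_pos: [0.5644, 0.0369, 0.2435]
tool_rot: [0.0, 0.756, 0.654, -0.0]
contact_force: [-0.7, -0.9, -0.6]
gripper_width: 0.802
```

>>> drive_tool(increments="0 0 0 0;0 0 0 0;0 0 0 0;0 0 0 0;0 0 0 0;0 0 0 0;0 0 0 0;0 0 0 0;0 0 0 0;0 0 0 0;0 0 0 0;0 0 0 0")

```text
t: 18.75
eef_pos: [0.5647, 0.0368, 0.2438]
tool_rot: [0.0, 0.757, 0.654, 0.0]
contact_force: [0.9, -0.7, -0.4]
gripper_width: 0.8
```

```bash
python3 - <<'E'
from h import *
o=bot.get_obs();print(o["eef_pos"],o["contact_force"],o["t"])
for n in("scene","top"):
    im=bot.read_camera(n);cv2.imwrite(f"pics/{n}16.png",im[:,:,::-1])
s=cv2.imread("pics/scene16.png");t=cv2.imread("pics/top16.png")
cv2.imwrite("pics/m19.png",cv2.resize(np.hstack([s[240:350,90:190],t[100:210,320:420]]),None,fx=4,fy=4,interpolation=cv2.INTER_CUBIC))
E
```

```text
[0.56472041 0.0368309  0.24375403] [ 0.89624807 -0.68850901 -0.41821552] 18.75
```

View pics/m19.png

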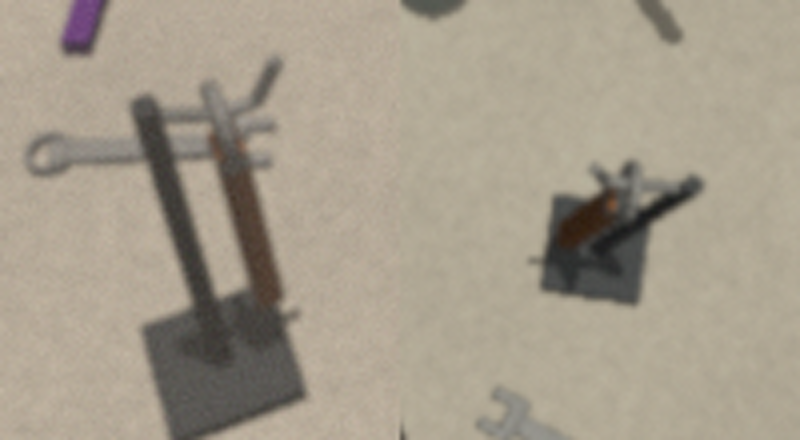

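View pics/top16.png

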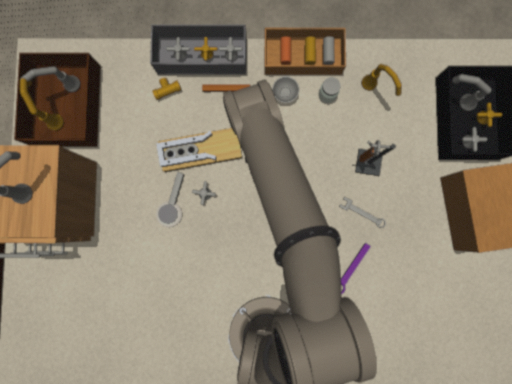

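>>> drive_tool(increments="0 0 0 0;0 0 0 0;0 0 0 0;0 0 0 0;0 0 0 0;0 0 0 0;0 0 0 0;0 0 0 0;0 0 0 0;0 0 0 0;0 0 0 0;0 0 0 0")

```text
t: 19.85
eef_pos: [0.5647, 0.0368, 0.2437]
tool_rot: [0.0, 0.757, 0.654, -0.0]
contact_force: [0.1, -1.4, 0.3]
gripper_width: 0.8
```

>>> drive_tool(increments="0 0 0 0;0 0 0 0;0 0 0 0;0 0 0 0;0 0 0 0;0 0 0 0;0 0 0 0;0 0 0 0;0 0 0 0;0 0 0 0;0 0 0 0;0 0 0 0")

```text
t: 20.85
eef_pos: [0.5647, 0.0368, 0.2437]
tool_rot: [-0.0, 0.757, 0.654, -0.0]
contact_force: [-1.4, 0.5, 0.3]
gripper_width: 0.799
```

```bash
python3 - <<'E'
from h import *
np.set_printoptions(precision=4,suppress=True)
for n in("scene","top"):
    im=bot.read_camera(n);cv2.imwrite(f"pics/{n}17.png",im[:,:,::-1])
    a=cv2.imread(f"pics/{n}16.png").astype(int);b=im[:,:,::-1].astype(int)
    roi=(slice(240,350),slice(90,190)) if n=="scene" else (slice(100,210),slice(320,420))
    d=np.abs(a-b).max(2)[roi];print(n,"changed>30:",(d>30).sum(),d.max())
    cs,_=blobs(im,(3,90,30),(16,255,255),(130,180,260,330) if n=="scene" else (350,385,135,170),20)
    for c in cs:
        r=cv2.minAreaRect(c);print(cv2.contourArea(c),r,cv2.boxPoints(r).tolist())
# predicted axis of a plumb stick at seat
for z in(.221,.055,.13): print(z,proj("scene",(.5591,-.2888,z)),proj("top",(.5591,-.2888,z)))
E
```

```text
scene changed>30: 35 41
top changed>30: 1 36
70.5 ((367.30767822265625, 153.96153259277344), (6.379053115844727, 16.086305618286133), 56.3099365234375) [[358.84613037109375, 155.76922607421875], [372.23077392578125, 146.84616088867188], [375.76922607421875, 152.15383911132812], [362.38458251953125, 161.076904296875]]
0.221 [150.7195 270.5813] [371.721  146.0013]
0.055 [161.1793 312.7686] [357.8421 156.7817]
0.13 [156.7636 294.9586] [363.653  152.2681]
```

```bash
python3 - <<'E'
import cv2,numpy as np
a=cv2.imread("pics/scene16.png").astype(int);b=cv2.imread("pics/scene17.png").astype(int)
d=np.abs(a-b).max(2);print("bg",(d[100:200,200:300]>30).sum(),d[100:200,200:300].max(), "roi2",(d[290:384,200:290]>30).sum())
m=np.zeros_like(a);c=lambda i:i[240:350,90:190].astype(np.uint8)
cv2.imwrite("pics/m20.png",cv2.resize(np.hstack([c(a),c(b)]),None,fx=4,fy=4,interpolation=cv2.INTER_CUBIC))
g=lambda i:cv2.GaussianBlur(i.astype(np.uint8),(5,5),0).astype(int)
e=np.abs(g(a)-g(b)).max(2)[240:350,90:190];print(e.max(),np.unravel_index(e.argmax(),e.shape))
E
```

```text
bg 0 22 roi2 0
28 (np.int64(65), np.int64(60))
```

View pics/m20.png

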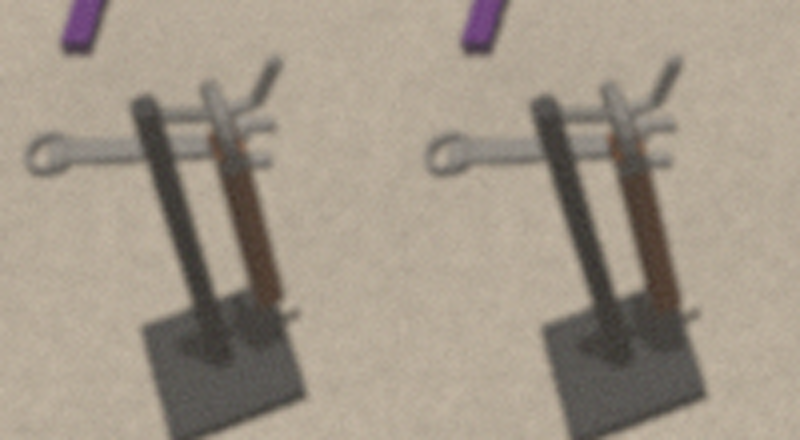

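>>> drive_tool(increments="0 0 0 0;0 0 0 0;0 0 0 0;0 0 0 0;0 0 0 0;0 0 0 0;0 0 0 0;0 0 0 0;0 0 0 0;0 0 0 0;0 0 0 0;0 0 0 0")

```text
t: 21.95
eef_pos: [0.5647, 0.0368, 0.2437]
tool_rot: [0.0, 0.757, 0.654, 0.0]
contact_force: [-0.4, -0.7, 0.4]
gripper_width: 0.799
```

>>> drive_tool(increments="0 0 0 0;0 0 0 0;0 0 0 0;0 0 0 0;0 0 0 0;0 0 0 0;0 0 0 0;0 0 0 0;0 0 0 0;0 0 0 0;0 0 0 0;0 0 0 0")

```text
t: 22.95
eef_pos: [0.5647, 0.0368, 0.2437]
tool_rot: [0.0, 0.757, 0.654, -0.0]
contact_force: [-0.2, -0.6, -0.0]
gripper_width: 0.798
```

>>> drive_tool(increments="0 0 0 0;0 0 0 0;0 0 0 0;0 0 0 0;0 0 0 0;0 0 0 0;0 0 0 0;0 0 0 0;0 0 0 0;0 0 0 0;0 0 0 0;0 0 0 0")

```text
t: 23.95
eef_pos: [0.5647, 0.0368, 0.2437]
tool_rot: [0.0, 0.757, 0.654, 0.0]
contact_force: [0.4, -0.1, 0.2]
gripper_width: 0.8
```

>>> drive_tool(increments="0 0 0 0;0 0 0 0;0 0 0 0;0 0 0 0;0 0 0 0;0 0 0 0;0 0 0 0;0 0 0 0;0 0 0 0;0 0 0 0;0 0 0 0;0 0 0 0")

```text
t: 24.95
eef_pos: [0.5647, 0.0368, 0.2437]
tool_rot: [0.0, 0.757, 0.654, 0.0]
contact_force: [-0.1, -0.4, 0.2]
gripper_width: 0.8
```

```bash
python3 - <<'E'
from h import *
f=[]
for i in range(14):
    f.append(bot.read_camera("scene").astype(int)[240:350,90:190])
g=lambda i:cv2.GaussianBlur(i.astype(np.uint8),(5,5),0).astype(int)
print([int(np.abs(g(f[0])-g(x)).max()) for x in f]); print(bot.get_obs()["t"])
cv2.imwrite("pics/scene18.png",bot.read_camera("scene")[:,:,::-1])
E
```

```text
[0, 4, 4, 3, 3, 4, 4, 3, 4, 3, 3, 4, 4, 3]
25.65
```

```bash
python3 - <<'E'
from h import *
s=cv2.imread("pics/scene18.png")
t=bot.read_camera("top")[:,:,::-1]
cv2.imwrite("pics/m21.png",cv2.resize(np.hstack([s[240:350,90:190],t[100:210,320:420]]),None,fx=4,fy=4,interpolation=cv2.INTER_CUBIC))
cv2.imwrite("pics/m22.png",cv2.resize(s,None,fx=1.5,fy=1.5))
E
```

```text
(no output)
```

View pics/m21.png

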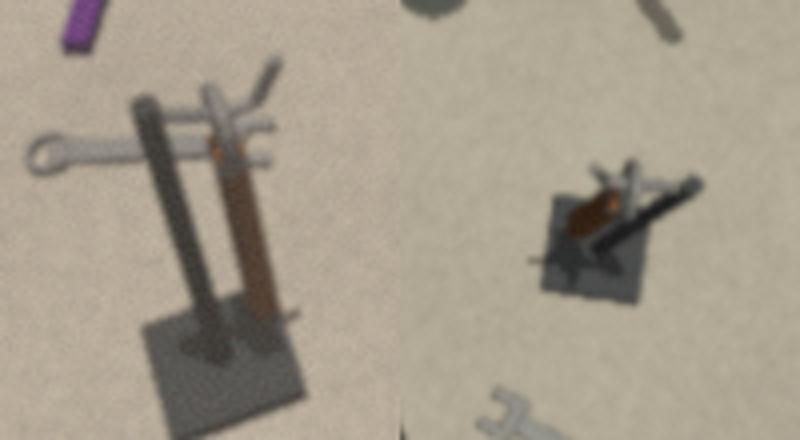

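View pics/m22.png

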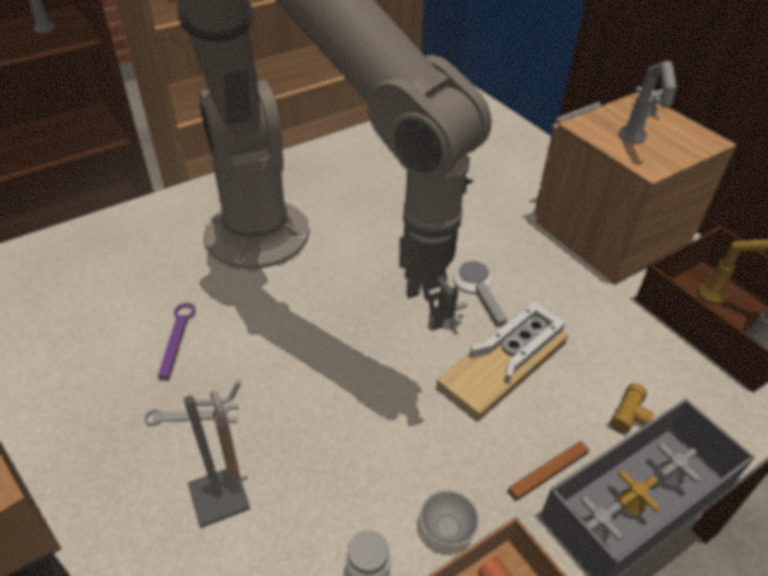

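```bash
python3 - <<'E'
from h import *
np.set_printoptions(precision=4,suppress=True)
im=bot.read_camera("scene");tm=bot.read_camera("top")
for n,i,roi in(("scene",im,(140,175,270,330)),("top",tm,(350,385,135,170))):
    hsv=cv2.cvtColor(cv2.GaussianBlur(i,(3,3),0),cv2.COLOR_RGB2HSV);x0,x1,y0,y1=roi
    m=np.zeros(i.shape[:2],np.uint8);h=hsv[y0:y1,x0:x1]
    m[y0:y1,x0:x1]=((h[...,1]>105)&((h[...,0]<15)|(h[...,0]>172)))*255
    cs,_=cv2.findContours(m,cv2.RETR_EXTERNAL,cv2.CHAIN_APPROX_NONE);c=max(cs,key=cv2.contourArea)
    r=cv2.minAreaRect(c);print(n,cv2.contourArea(c),r,cv2.boxPoints(r).round(1).tolist())
cv2.imwrite("pics/m23.png",np.hstack([cv2.resize(im[250:330,120:185],None,fx=6,fy=6,interpolation=cv2.INTER_CUBIC),cv2.resize(tm[125:205,345:410],None,fx=6,fy=6,interpolation=cv2.INTER_CUBIC)])[:,:,::-1])
print(bot.get_obs()["t"])
E
```

```text
Traceback (most recent call last):
ValueError: max() iterable argument is empty
```

```bash
python3 - <<'E'
from h import *
im=bot.read_camera("scene");tm=bot.read_camera("top")
a=cv2.imread("pics/scene16.png")[:,:,::-1];
cv2.imwrite("pics/m23.png",np.hstack([cv2.resize(x,None,fx=5.5,fy=5.5,interpolation=cv2.INTER_CUBIC) for x in(im[250:330,122:167],tm[125:205,350:395],a[250:330,122:167])])[:,:,::-1])
E
```

```text
(no output)
```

View pics/m23.png

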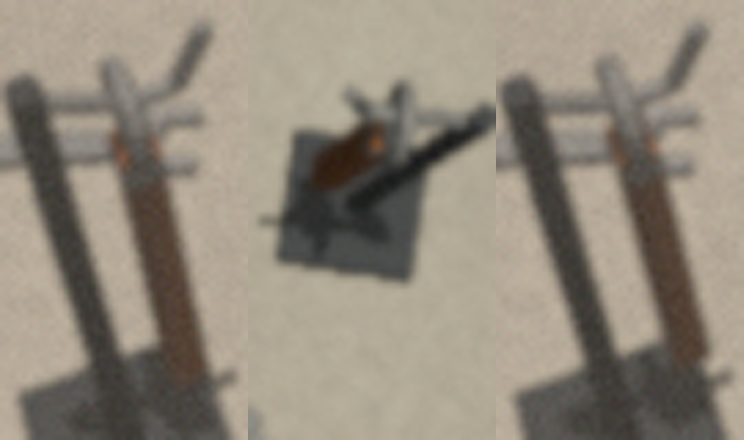

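```bash
python3 - <<'E'
from h import *
np.set_printoptions(precision=4,suppress=True)
print("end now",tri((155.7,318.5),(364.2,157.5)),onz("scene",(155.7,318.5),.055),onz("top",(364.2,157.5),.055))
print("ringtop",tri((142.9,262.0),(377.3,141.5)),onz("scene",(142.9,262),.245),onz("top",(377.3,141.5),.245))
print("end before z.055",onz("scene",(156,315.5),.055),onz("top",(361.5,160.5),.055))
E
```

```text
end now (array([ 0.5596, -0.3076,  0.0474]), np.float64(0.006636727530639186)) [ 0.5658 -0.3056  0.055 ] [ 0.5569 -0.3088  0.055 ]
ringtop (array([ 0.562 , -0.2969,  0.2595]), np.float64(0.006959354172578464)) [ 0.549  -0.2975  0.245 ] [ 0.5665 -0.2976  0.245 ]
end before z.055 [ 0.5591 -0.3018  0.055 ] [ 0.5473 -0.3001  0.055 ]
```

>>> drive_tool(increments="0 0 0 0;0 0 0 0;0 0 0 0;0 0 0 0;0 0 0 0;0 0 0 0;0 0 0 0;0 0 0 0;0 0 0 0;0 0 0 0;0 0 0 0;0 0 0 0")

```text
t: 26.95
eef_pos: [0.5647, 0.0368, 0.2437]
tool_rot: [-0.0, 0.757, 0.654, 0.0]
contact_force: [-0.5, -1.2, -0.4]
gripper_width: 0.798
```

>>> drive_tool(increments="0 0 0 0;0 0 0 0;0 0 0 0;0 0 0 0;0 0 0 0;0 0 0 0;0 0 0 0;0 0 0 0;0 0 0 0;0 0 0 0;0 0 0 0;0 0 0 0")

```text
t: 27.95
eef_pos: [0.5647, 0.0368, 0.2437]
tool_rot: [0.0, 0.757, 0.654, 0.0]
contact_force: [0.1, 0.7, 0.1]
gripper_width: 0.799
```

```bash
python3 - <<'E'
from h import *
g=lambda i:cv2.GaussianBlur(np.ascontiguousarray(i),(5,5),0).astype(int)[240:350,90:190]
a=g(cv2.imread("pics/scene18.png"));m=bot.read_camera("scene")[:,:,::-1];b=g(m);c=g(cv2.imread("pics/scene16.png"));d=g(cv2.imread("pics/scene17.png"))
print("18 vs now",np.abs(a-b).max(),"16 vs now",np.abs(c-b).max(),"17 vs now",np.abs(d-b).max());print(bot.get_obs()["t"])
E
```

```text
18 vs now 4 16 vs now 45 17 vs now 21
28.0
```

The stick has been still for more than 2 s, so I'm handing in.

```bash
python3 -c "
from station import bot
print(bot.hand_in())"
```

```text
the job is handed in; nothing more can be done
None
```

The deck plate is home against the end stop and the stick is hanging by its eye on the hook, at rest and let go. I handed the job in at about 28 s.

**What I did:** I gripped the stick near its middle and pushed the plate with the stick's plain end. I then laid the stick on the counter, regripped it near the plain end and lowered the eye over the hook tip. I swung the stick down about the hook, released it about 30° from vertical and backed the arm clear.

**Last checks:**
- **Plate:** it stopped moving at the expected place, and the push force rose to about 15 N against the stop. In both pictures the plate sits at the stop. Its measured centre is 51 mm before the stop face against the nominal 55 mm, which I put down to camera error.
- **Hanging stick:** the swing died out, and pictures over the last 2 s or more show no movement. The eye rests near the upright end of the hook's level part. The measured hang is about 2–3° off plumb, but the views disagree by up to about 7 mm on the points used, so that tilt is uncertain. The stick does not appear to touch the upright.
- **Forces and other items:** the highest wrist force I read was about 15 N. In the last pictures the other items look to be where they were, and the robot was touching nothing.

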